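# Hold the key machine's sprung hood just under its balance point

## Robot

A 6-joint arm with a two-finger parallel gripper is mounted at the origin on the work surface. World frame = base frame: x ahead of the robot, y to its left, z up, the work surface at z = 0. Lengths are in m, angles in rad, forces in N, time in s.
With the tool pointing down it reaches from about 0.35 to 0.975 m from the base axis. Payload 4.9 kg.
Tool frame: the origin (TCP) lies between the finger pads, 19 mm behind the fingertips; this is the grasp point; z points along the fingers, x is the direction in which the jaws open and shut, and the axes are right-handed (so a half turn about z gives the same grasp; the last joint's range is limited). The gripper opens to 85 mm and grips with 20 to 120 N. Pads are 22 mm wide; open, the fingers measure 114 mm over their backs; the gripper's body (76 mm by 85 mm) begins 54 mm behind the grasp point. The pads swing forward as they close: fully open they stand 13 mm farther back than shut.
Start: joints at [-1.287, 0.053, 1.613, -0, 1.476, -0.119], TCP at [0.245, -0.575, 0.25] pointing down, gripper open.
Joint ranges: [-3.01, 3.01], [-1.01, 2.22], [0.06, 2.58], [-1.02, 4.17], [0.09, 2.62], [-3.14, 3.14]. Speed limits (rad/s): [2.57, 2.57, 3.14, 3.14, 3.14, 3.14].

## Interface

Orientations are given as a unit quaternion [w, x, y, z].
In Python, from plant import manip, imaging gives the robot as it stands.
- The arm moves only by the shell command python3 -m pendant 'ROWS'. ROWS is JSON, a list that holds one entry, the list of rows, each a list of 7 numbers: the turn, a rotation vector about the world's x, y, z in units of pi rad (1.0 is pi rad), then the shift along the world's x, y, z in units of 250 mm (1.0 is 250 mm), then the opening, from 0 (shut) to 1 (fully open). In form: [[[ax, ay, az, tx, ty, tz, claw], ...]]. A call has 1 to 20 rows; each row shifts and turns the commanded pose from where the row before left it; what a row does not reach is not made up. A row lasts 1/8 s, in which the tool goes at most 62.5 mm and 10.7 degrees, less where a joint would pass 70% of its speed; a pose out of reach is approached as far as the arm can. A call with a number of a shift or a turn outside -1 to 1 is refused whole. A call with a gripper value outside its range is refused whole. The fingers move at their own pace and stop on an object; the grip force is fixed at half the most. Time passes only in rows, so rows that do not move let the fingers close. It gives the time, the measured TCP pose, the force and the opening at its end, in the units of the state.
- manip.state(): the state, without advancing time (a new reading comes with each control period).
- imaging.grab_frame(name): name is "side" or "top"; returns a dict with "frame" (384x512x3 uint8, blue, green, red), "mtx" (3x3 intrinsics, pixels), "world_to_cam" (4x4, takes a point from world to camera coordinates). Camera axes: x right, y down, z forward; pixel columns grow to the right and rows downward; lengths in m; the calibration is good to about 2 mm. A picture is of the moment at which its call begins. There is no depth.
- manip.job_done(): hands the job in, once; it reports no verdict.
The state is a dict: "time": time; "joint_pos": joint angles; "joint_vel": joint speeds; "joint_efforts": joint torques, N m; "tool_pos": TCP position; "tool_rot": TCP orientation; "contact_force": force on the tool from outside, world axes, zero at the start; "ft_torque": the same for the moment, N m; "gripper_width": opening from 0.0 (shut) to 1.0 (fully open).
Only numpy, scipy, OpenCV 4.12 (cv2) and the standard library are available. Lean on these libraries where they do the work, as an engineer would, in place of code of your own. Each camera call takes 0.05 s, during which the arm holds its last target. There are 200 camera calls.

## Task

I want to set the spring screw on the key-cutting machine. Take its green hood by the yellow bar and lift it until it is clearly past its balance point (the red pin), then ease it back and hold it still just below that point, so that it would fall shut without you; never let it fly open to its stop or slam shut, and leave the other things on the bench where they are. Finish while still holding the bar: do not let go or put the hood down.

Things in the scene. Friction and masses are not known exactly. Their poses are not given: they have to be found in the camera images.
- machine: Grey key-cutting machine fixed to the bench: housing 230 x 250 mm, 105 mm high, and a motor hump reaching 175 mm behind the origin, 85 mm high. Origin: centre of the housing's underside, on the bench. x points from the hood's bar towards the hinge (away from the robot at zero yaw), y along the hinge, z up. It stands turned up to 0.4 rad either way.
- hood (a joint): Opening angle of the green steel hood (plate 200 x 236 x 5 mm, hinged at its far edge). 0 = shut, level (the start); grows as the front edge rises; stop at 1.6 rad. Balance point 1.0 rad (57 deg): released below it, it falls shut; above it, it springs open. Clearly past: over 1.08; just below: 0.75 to 0.98; flying open: over 1.45; slamming: closing faster than 2.5 rad/s. Lifting takes under 3 N.
- hood_bar (a point): Middle of the yellow round bar ahead of the hood's front edge: 12 mm thick, parallel to the hinge, 80 mm free between its end brackets, 245 mm from the hinge axis, 39 mm clear of the hood's edge; 115 mm above the bench when shut, nothing under it. Pinch it from straight above, fingers closing across it, near its middle; it turns in the fingers as the hood rises.
- hood_hinge (a point): Middle of the hinge axis (fixed, 115 mm above the bench, 110 mm behind the machine's origin). The bar's middle moves on a circle of radius 245 mm about it, in the machine's upright x-z plane.
- balance_pin (a point): Centre of the red pin, 14 mm across, on the aluminium quadrant at the machine's +y side, 140 mm from the hinge axis and 1.0 rad above level. The small brass pointer on the hood's edge stands at the pin when the hood is at its balance point.
- file: Flat steel file with an ash handle, 250 mm long, lying loose; leave alone. Origin under it, 125 mm from the handle's end.
- pliers: Red-handled pliers, 190 mm long, lying loose; leave alone. Origin under the handles near the pivot.
- hammer: Brass-headed tack hammer, 250 mm long, lying loose; leave alone. Origin under its shaft.
- bowl: Tin bowl of split key rings, 136 mm across, 45 mm high, loose; leave alone. Origin at the centre of its underside.
- oil: Yellow oil bottle, 48 mm across, 110 mm high, loose, standing; leave alone. Origin at the centre of its underside.

How it is judged:
By the outcome, as a careful person would: the job done as asked, in the order asked, and still so for the second after the job is handed in, while the arm keeps its last pose, push and grip.
It also fails if it takes over 40 s, if anything falls off the work surface, if the arm or the gripper's body presses on something with over 40 N, if the wrist force passes 120 N, or if a joint passes its speed limit or range.

## Working session

There is one attempt and no reset: what is moved stays moved. The work goes in short steps, Python scripts to look and compute and a shell command to move; the robot and the scene stay as the last step left them, time stands still between calls to the robot, and variables do not carry over. Pictures are saved under pics/ and viewed, about 8 in all and at most 12, crops included, and the job is handed in when it is done.

```bash
ls; mkdir -p pics
python3 - <<'E'
from plant import manip, imaging
import cv2
for n in("top","side"):
    f=imaging.grab_frame(n); cv2.imwrite(f"pics/{n}0.png",f["frame"]); print(f["mtx"].tolist(),f["world_to_cam"].round(4).tolist())
print(manip.state())
E
```

```text
pics
[[400.9023597989725, 0.0, 249.70146770624854], [0.0, 400.9023597989725, 186.53647883389306], [0.0, 0.0, 1.0]] [[-0.0482, -0.9988, -0.0002, 0.0621], [-0.9787, 0.0473, -0.2, 0.5997], [0.1998, -0.0095, -0.9798, 1.5186], [0.0, 0.0, 0.0, 1.0]]
[[374.9418447371653, 0.0, 257.43912527083427], [0.0, 374.9418447371653, 189.77553707230598], [0.0, 0.0, 1.0]] [[-0.8992, -0.4375, 0.0125, 0.5168], [-0.2745, 0.5416, -0.7946, 0.2478], [0.3408, -0.7179, -0.607, 1.1489], [0.0, 0.0, 0.0, 1.0]]
{'time': 0.1, 'joint_pos': array([-1.28699918e+00,  5.32734071e-02,  1.61416167e+00, -3.69789654e-05,
        1.47601832e+00, -1.19000378e-01]), 'joint_vel': array([-3.66454900e-04, -2.50966507e-03, -4.05448725e-03,  7.10526057e-04,
       -3.31857675e-05, -2.58782821e-04]), 'joint_efforts': array([ 3.70538755e-04, -3.94908714e+01, -3.71361673e+01, -6.33239961e-05,
        3.98185803e-03, -5.51950219e-07]), 'tool_pos': array([ 0.24483575, -0.57446443,  0.24889377]), 'tool_rot': array([-5.87450665e-04,  8.34264810e-01, -5.51363183e-01, -7.21682973e-04]), 'contact_force': array([0.21906555, 0.50043305, 0.93975803]), 'ft_torque': array([0.02015549, 0.00510076, 0.01092263]), 'gripper_width': 1.0003021263931051}
```

View pics/top0.png

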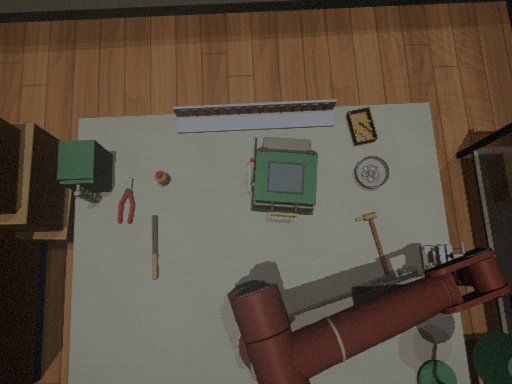

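View pics/side0.png

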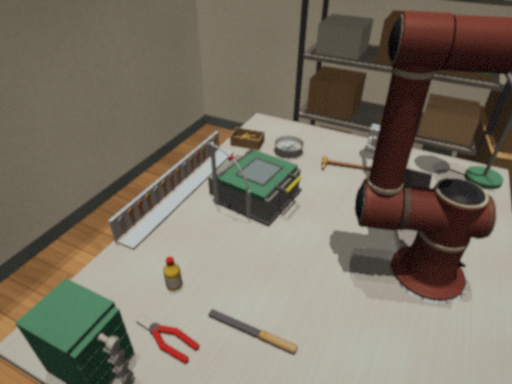

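The top view shows the hood at about (286,178), the yellow bar at (283,214) and the quadrant at (251,165). In the side view the bar is at (293,184). Next I'll segment the bar and the hood to get their positions.

```bash
cat > h.py <<'E'
import numpy as np, cv2
from plant import manip, imaging
def ray(f,uv):
    K,T=f["mtx"],f["world_to_cam"];R,t=T[:3,:3],T[:3,3]
    return -R.T@t, R.T@np.linalg.solve(K,[uv[0],uv[1],1.])
def at_z(f,uv,z):
    c,d=ray(f,uv);return c+d*(z-c[2])/d[2]
def proj(f,P):
    p=f["world_to_cam"]@np.r_[P,1];q=f["mtx"]@p[:3];return q[:2]/q[2]
def grab(n): return imaging.grab_frame(n)
def blob(f,lo,hi,box):
    m=cv2.inRange(cv2.cvtColor(f["frame"],cv2.COLOR_BGR2HSV),lo,hi);x0,y0,x1,y1=box
    k=np.zeros_like(m);k[y0:y1,x0:x1]=m[y0:y1,x0:x1];return k
E
python3 - <<'E'
from h import *
t=grab("top");s=grab("side")
m=blob(t,(20,120,80),(35,255,255),(255,200,310,230));ys,xs=np.nonzero(m);print("bar",len(xs),xs.min(),xs.max(),xs.mean(),ys.mean())
b=at_z(t,(xs.mean(),ys.mean()),.117);print(b)
l=np.polyfit(xs,ys,1);e=[at_z(t,(x,np.polyval(l,x)),.117) for x in(xs.min()-.5,xs.max()+.5)];print(e,np.linalg.norm(e[0]-e[1]))
ms=blob(s,(20,120,80),(35,255,255),(275,165,315,205));y2,x2=np.nonzero(ms);print("side",x2.mean(),y2.mean(),at_z(s,(x2.mean(),y2.mean()),.115))
g=blob(t,(55,80,40),(85,255,255),(235,140,330,225));c,_=cv2.findContours(g,0,1+1);c=max(c,key=cv2.contourArea);r=cv2.minAreaRect(c)
w=np.array([at_z(t,p,.118)[:2] for p in cv2.boxPoints(r)]);print(w.round(4).tolist());
for i in range(4):
    d=w[(i+1)%4]-w[i];print(np.linalg.norm(d).round(4),np.arctan2(d[1],d[0]).round(3))
rr=blob(t,(0,120,80),(8,255,255),(235,140,265,190))|blob(t,(172,120,80),(180,255,255),(235,140,265,190));y,x=np.nonzero(rr);print("pin",len(x),x.mean() if len(x) else 0,y.mean() if len(x) else 0)
a=cv2.resize(t["frame"][130:240,225:345],None,fx=4,fy=4,interpolation=2);b2=cv2.resize(s["frame"][130:240,195:315],None,fx=3.3,fy=4,interpolation=2)
cv2.imwrite("pics/c1.png",np.hstack([a[:440,:400+80][:, :480],b2[:, :310]]))
E
```

```text
bar 67 271 296 283.6268656716418 213.56716417910448
[ 0.48115386 -0.08819353  0.117     ]
[array([ 0.48697053, -0.03930826,  0.117     ]), array([ 0.47545488, -0.13608974,  0.117     ])] 0.09746417103968077
side 292.1578947368421 184.49473684210525 [ 0.48086393 -0.07891766  0.115     ]
[[0.5268, -0.0571], [0.722, -0.0748], [0.7097, -0.2286], [0.5149, -0.207]]
0.196 -0.091
0.1543 -1.651
0.1959 3.031
0.1504 1.492
pin 12 252.5 159.0
```

View pics/c1.png

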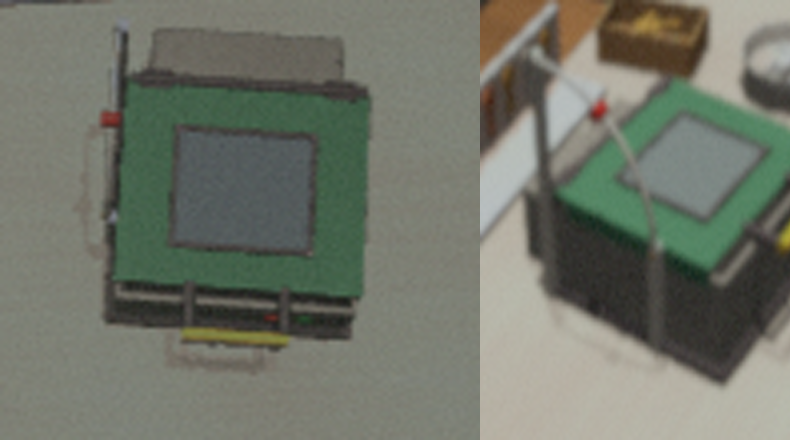

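The crop shows the hood corners, the bar running from (180,335) to (290,341) in crop pixels, and the red pin at (110,120) on the +y side. The hood contour was split by its window, so I'll fit the machine's pose to the named points instead.

Run:
```python
from h import *
from scipy.optimize import least_squares
t=grab("top");s=grab("side")
T=lambda u,v:(u/4+224.6,v/4+129.6); S=lambda u,v:((u-480)/3.3+194.6,v/4+129.6)
obs=[(t,T(127,80),(.11,.118,.118)),(t,T(368,95),(.11,-.118,.118)),(t,T(360,298),(-.09,-.118,.118)),(t,T(113,280),(-.09,.118,.118)),(t,(283.6,213.6),(-.135,0,.116)),(t,(252.5,159.),(.0344,None,.2328)),
(s,S(598,110),(.0344,None,.2328)),(s,S(670,80),(.11,-.118,.118)),(s,S(562,190),(.11,.118,.118)),(s,S(712,270),(-.09,.118,.118)),(s,(292.2,184.5),(-.135,0,.115))]
def W(p,l):
    c,n=np.cos(p[2]),np.sin(p[2]);y=p[3] if l[1] is None else l[1]
    return np.array([p[0]+c*l[0]-n*y,p[1]+n*l[0]+c*y,l[2]])
r=least_squares(lambda p:np.concatenate([proj(f,W(p,l))-uv for f,uv,l in obs]),[.61,-.1,-.1,.13],loss='soft_l1')
print(r.x.round(4));print(r.fun.reshape(-1,2).round(1).tolist())
p=r.x;print("bar",W(p,(-.135,0,.115)),"hinge",W(p,(.11,0,.115)))
from scipy.spatial.transform import Rotation as R
q=manip.state()["tool_rot"];m=R.from_quat(q,scalar_first=True).as_matrix();print("tool x angle",np.arctan2(m[1,0],m[0,0]))
```

```text
[ 0.6139 -0.1012 -0.1156  0.1283]
[[-0.6, -0.5], [0.2, -0.3], [0.4, 0.0], [-0.5, 0.4], [-0.7, 0.4], [-0.6, 0.9], [0.6, -0.3], [0.5, -1.7], [-3.2, -0.4], [-0.6, -1.1], [1.0, -1.0]]
bar [ 0.47983824 -0.08564625  0.115     ] hinge [ 0.72320405 -0.11389663  0.115     ]
tool x angle -1.1679770395826
```

Residuals are mostly under 1 px. That gives yaw -0.116 and the bar at (0.480, -0.086, 0.115). I need to turn +1.052 rad (0.335π) about z and shift (+0.235, +0.488).

```bash
python3 -m pendant '[[[0,0,0.0335,0.094,0.195,0,1],[0,0,0.0335,0.094,0.195,0,1],[0,0,0.0335,0.094,0.195,0,1],[0,0,0.0335,0.094,0.195,0,1],[0,0,0.0335,0.094,0.195,0,1],[0,0,0.0335,0.094,0.195,0,1],[0,0,0.0335,0.094,0.195,0,1],[0,0,0.0335,0.094,0.195,0,1],[0,0,0.0335,0.094,0.195,0,1],[0,0,0.0335,0.094,0.195,0,1],[0,0,0,0,0,0,1],[0,0,0,0,0,0,1]]]'
```

```text
time: 1.8
tool_pos: [0.4799, -0.0876, 0.2499]
tool_rot: [0.0, 0.998, -0.058, -0.0]
contact_force: [0.3, 0.2, 0.3]
gripper_width: 0.998
```

The pose is as planned. The housing front is only about 20 mm behind the bar, so I'll part-close first and pinch with the tips at about z 0.105.

```bash
python3 -m pendant '[[[0,0,0,0,0.006,0,0.4],[0,0,0,0,0,0,0.4],[0,0,0,0,0,-0.072,0.4],[0,0,0,0,0,-0.072,0.4],[0,0,0,0,0,-0.072,0.4],[0,0,0,0,0,-0.072,0.4],[0,0,0,0,0,-0.072,0.4],[0,0,0,0,0,-0.072,0.4],[0,0,0,0,0,-0.072,0.4],[0,0,0,0,0,0,0.4]]]'
python3 - <<'E'
from h import *
t=grab("top")["frame"];s=grab("side")["frame"]
a=cv2.resize(t[130:240,225:325],None,fx=4,fy=4,interpolation=2);b=cv2.resize(s[130:240,225:325],None,fx=4,fy=4,interpolation=2)
cv2.imwrite("pics/c2.png",np.hstack([a,b])[:, :800])
E
```

```text
time: 3.05
tool_pos: [0.4788, -0.0856, 0.1219]
tool_rot: [-0.001, 0.998, -0.058, -0.002]
contact_force: [-0.9, -0.3, 0.5]
gripper_width: 0.4
```

View pics/c2.png

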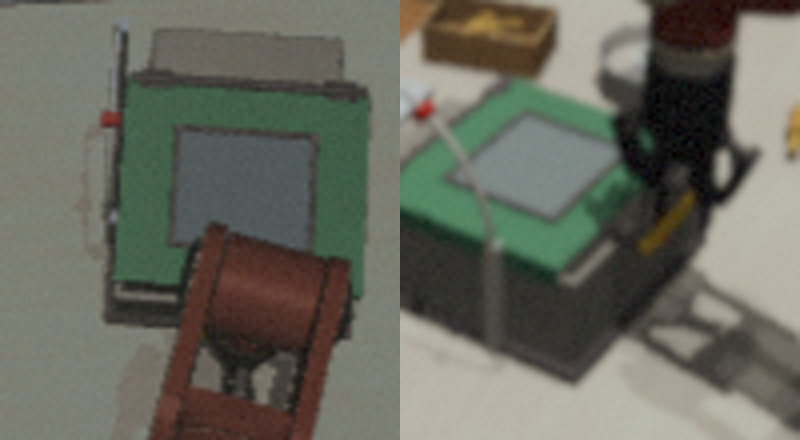

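In the side view the fingers straddle the bar, which shows at crop (668,222), and the contact force is about zero. Closing now.

```bash
python3 -m pendant '[[[0,0,0,0,0,0,0],[0,0,0,0,0,0,0],[0,0,0,0,0,0,0],[0,0,0,0,0,0,0],[0,0,0,0,0,0,0],[0,0,0,0,0,0,0]]]'
python3 - <<'E'
import numpy as np
th=np.array([0,.08,.16,.24,.32,.4,.48,.56,.64,.72,.8,.88,.96,1.04,1.12])
r=.245*(1-np.cos(th));z=.245*np.sin(th)
c,s=np.cos(-.116),np.sin(-.116)
print((np.c_[np.diff(r)*c,np.diff(r)*s,np.diff(z)]/.25).round(3).tolist())
E
```

```text
time: 3.9
tool_pos: [0.4821, -0.0864, 0.1258]
tool_rot: [0.0, 0.998, -0.058, 0.003]
contact_force: [5.4, 0.2, -0.5]
gripper_width: 0.111
[[0.003, -0.0, 0.078], [0.009, -0.001, 0.078], [0.015, -0.002, 0.077], [0.022, -0.003, 0.075], [0.027, -0.003, 0.073], [0.033, -0.004, 0.071], [0.039, -0.005, 0.068], [0.044, -0.005, 0.065], [0.049, -0.006, 0.061], [0.054, -0.006, 0.057], [0.058, -0.007, 0.052], [0.062, -0.007, 0.047], [0.066, -0.008, 0.042], [0.069, -0.008, 0.037]]
```

The opening stopped at 0.111 (about 9 mm), so something is in the jaws. I'll make a short test lift to confirm it is the bar.

```bash
python3 -m pendant '[[[0,0,0,0.003,0,0.078,0],[0,0,0,0.009,-0.001,0.078,0],[0,0,0,0.015,-0.002,0.077,0],[0,0,0,0.022,-0.003,0.075,0],[0,0,0,0,0,0,0],[0,0,0,0,0,0,0]]]'
python3 - <<'E'
from h import *
t=grab("top")["frame"];s=grab("side")["frame"]
a=cv2.resize(t[130:240,225:325],None,fx=4,fy=4,interpolation=2);b=cv2.resize(s[110:220,225:325],None,fx=4,fy=4,interpolation=2)
cv2.imwrite("pics/c3.png",np.hstack([a,b])[:, :800])
E
```

```text
time: 4.65
tool_pos: [0.4943, -0.0878, 0.2022]
tool_rot: [0.0, 0.998, -0.058, 0.003]
contact_force: [7.1, -0.5, -3.6]
gripper_width: 0.109
```

View pics/c3.png

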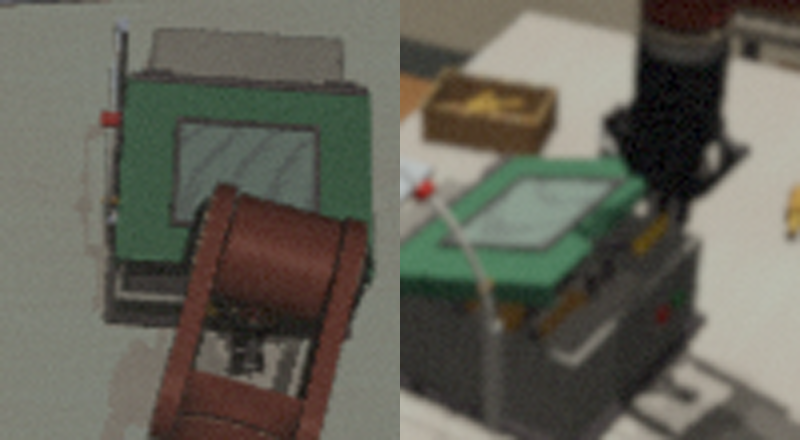

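The hood follows: its window tilts, the brass pointer sits on the quadrant at crop (487,286), and the bar is between the fingers. The angle from the TCP rise is about 0.317. Continuing the arc to 0.96.

```bash
python3 -m pendant '[[[0,0,0,0.031,-0.003,0.073,0],[0,0,0,0.035,-0.004,0.071,0],[0,0,0,0.039,-0.005,0.068,0],[0,0,0,0.044,-0.005,0.065,0],[0,0,0,0.049,-0.006,0.061,0],[0,0,0,0.054,-0.006,0.057,0],[0,0,0,0.058,-0.007,0.052,0],[0,0,0,0.062,-0.007,0.047,0],[0,0,0,0,0,0,0],[0,0,0,0,0,0,0]]]'
python3 - <<'E'
from h import *
t=grab("top")["frame"];s=grab("side")["frame"]
a=cv2.resize(t[130:240,225:325],None,fx=4,fy=4,interpolation=2);b=cv2.resize(s[90:200,205:305],None,fx=4,fy=4,interpolation=2)
cv2.imwrite("pics/c4.png",np.hstack([a,b])[:, :800])
p=manip.state()["tool_pos"]; print(np.arctan2(p[2]-.1258,.245-(p[0]-.4821)/np.cos(.116)))
E
```

```text
time: 6.0
tool_pos: [0.5839, -0.0985, 0.328]
tool_rot: [0.001, 0.998, -0.058, -0.001]
contact_force: [-10.1, 0.6, 10.4]
gripper_width: 0.108
0.9560089623479691
```

View pics/c4.png

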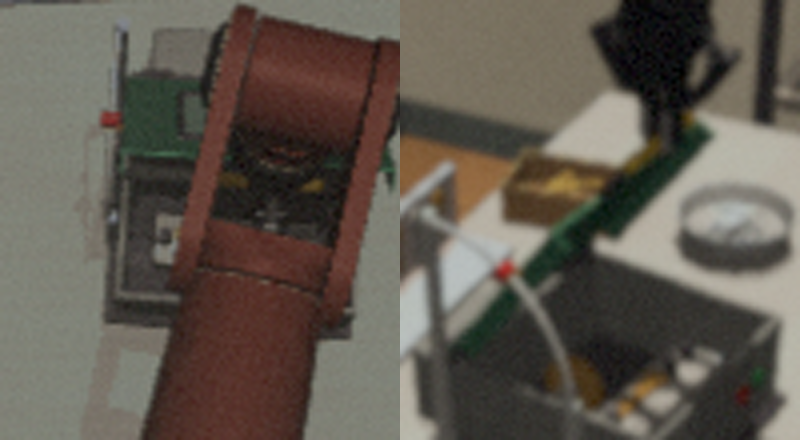

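The hood is at about 0.956, and the side view looks nearly along its plate, with the red pin at crop (505,270). The reaction is about 14 N, pushing radially outward, so I'll relieve that slightly while passing balance to about 1.17.

```bash
python3 -m pendant '[[[0,0,0,0.060,-0.008,0.048,0],[0,0,0,0.064,-0.008,0.042,0],[0,0,0,0.053,-0.006,0.026,0],[0,0,0,0,0,0,0],[0,0,0,0,0,0,0],[0,0,0,0,0,0,0]]]'
python3 - <<'E'
from h import *
t=grab("top")["frame"];s=grab("side")["frame"]
a=cv2.resize(t[130:240,225:325],None,fx=4,fy=4,interpolation=2);b=cv2.resize(s[90:200,205:305],None,fx=4,fy=4,interpolation=2)
cv2.imwrite("pics/c5.png",np.hstack([a,b])[:, :800])
p=manip.state()["tool_pos"]; print(np.arctan2(p[2]-.1258,.245-(p[0]-.4821)/np.cos(.116)),manip.state()["joint_pos"].round(2))
E
```

```text
time: 6.85
tool_pos: [0.6286, -0.104, 0.3549]
tool_rot: [0.001, 0.998, -0.058, -0.0]
contact_force: [-3.1, -0.0, 5.8]
gripper_width: 0.104
1.1680402756391222 [-0.28  0.04  1.45 -0.    1.65 -0.16]
```

View pics/c5.png

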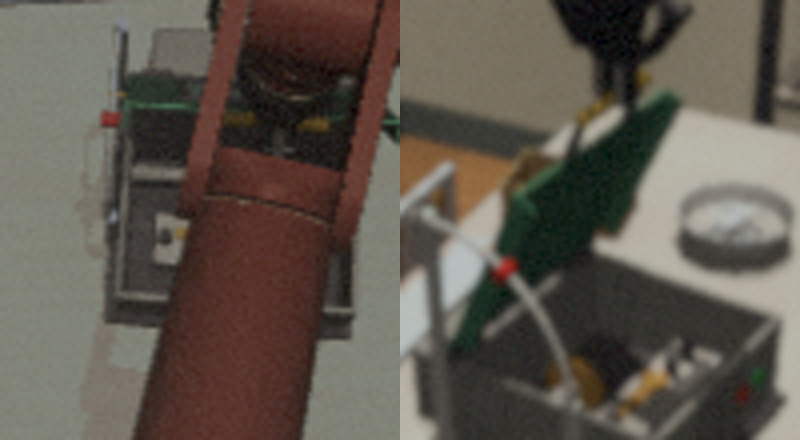

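The top view has the pointer at (120,95), beyond the pin at (110,120). I'll check the angle independently by fitting the visible hood edge in the side picture.

```bash
cat >> h.py <<'E'
def local(x,y,z,p=(.6139,-.1012,-.1156)):
    c,s=np.cos(p[2]),np.sin(p[2]);return np.array([p[0]+c*x-s*y,p[1]+s*x+c*y,z])
def hood(r,y,th,n=.0): return local(.11-r*np.cos(th)+n*np.sin(th),y,.115+r*np.sin(th)+n*np.cos(th))
E
python3 - <<'E'
from h import *
s=grab("side");t=grab("top")
print("obs front corners (233.5,138.6),(273.6,113.6); bar y ends in crop")
for th in(1.0,1.08,1.16,1.24):
    print(th,[proj(s,hood(.2,y,th)).round(1).tolist() for y in(.118,-.118)],"bar ends",[proj(s,hood(.245,y,th)).round(1).tolist() for y in(.04,-.04)],"top edge",[proj(t,hood(.2,.118,th)).round(1).tolist()])
m=blob(s,(18,110,50),(36,255,255),(235,100,275,135));y,x=np.nonzero(m);print("yellow side",len(x),x.min(),x.max(),x.mean(),y.mean())
print("pinch 11mm below tcp",proj(s,manip.state()["tool_pos"]-[0,0,.0108]).round(1))
E
```

```text
obs front corners (233.5,138.6),(273.6,113.6); bar y ends in crop
1.0 [[240.7, 144.8], [278.3, 116.7]] bar ends [[260.7, 126.3], [273.4, 116.9]] top edge [[254.4, 165.3]]
1.08 [[237.1, 141.3], [275.0, 113.7]] bar ends [[256.3, 122.2], [269.2, 113.0]] top edge [[254.7, 160.8]]
1.16 [[233.3, 138.1], [271.7, 110.9]] bar ends [[251.7, 118.3], [264.8, 109.3]] top edge [[255.0, 156.2]]
1.24 [[229.4, 135.2], [268.1, 108.3]] bar ends [[246.9, 114.9], [260.2, 106.0]] top edge [[255.3, 151.5]]
yellow side 47 235 267 252.85106382978722 118.04255319148936
pinch 11mm below tcp [257.9 112.2]
```

The side view agrees with 1.13–1.16, clearly past balance. Now easing back slowly to about 0.88.

```bash
python3 -m pendant '[[[0,0,0,-0.036,0.004,-0.016,0],[0,0,0,-0.035,0.004,-0.018,0],[0,0,0,-0.034,0.004,-0.019,0],[0,0,0,-0.033,0.004,-0.020,0],[0,0,0,-0.032,0.004,-0.022,0],[0,0,0,-0.031,0.004,-0.023,0],[0,0,0,-0.030,0.004,-0.024,0],[0,0,0,0,0,0,0],[0,0,0,0,0,0,0],[0,0,0,0,0,0,0],[0,0,0,0,0,0,0]]]'
python3 - <<'E'
from h import *
T=grab("top");S=grab("side");t=T["frame"];s=S["frame"]
a=cv2.resize(t[130:240,225:325],None,fx=4,fy=4,interpolation=2);b=cv2.resize(s[90:200,205:305],None,fx=4,fy=4,interpolation=2)
cv2.imwrite("pics/c6.png",np.hstack([a,b])[:, :800])
p=manip.state()["tool_pos"]; print(np.arctan2(p[2]-.1258,.245-(p[0]-.4821)/np.cos(.116)))
for th in(.75,.82,.88,.94,1.0):
    f=lambda q:[int(400+4*(q[0]-205+.4)),int(4*(q[1]-90+.4))]
    print(th,"corners crop",[f(proj(S,hood(.2,y,th))) for y in(.118,-.118)],"bar",[f(proj(S,hood(.245,y,th))) for y in(.04,-.04)],"top left",((proj(T,hood(.2,.118,th))-[224.6,129.6])*4).round())
E
```

```text
time: 8.43
tool_pos: [0.571, -0.097, 0.3182]
tool_rot: [0.0, 0.998, -0.058, -0.0]
contact_force: [-3.9, -1.6, 6.4]
gripper_width: 0.107
0.8913202764464107
0.75 corners crop [[585, 269], [730, 151]] bar [[672, 206], [721, 166]] top left [116. 195.]
0.82 corners crop [[574, 255], [721, 138]] bar [[660, 188], [709, 149]] top left [117. 181.]
0.88 corners crop [[565, 243], [712, 128]] bar [[649, 174], [698, 135]] top left [117. 169.]
0.94 corners crop [[555, 231], [703, 118]] bar [[636, 160], [687, 122]] top left [118. 156.]
1.0 corners crop [[544, 220], [694, 108]] bar [[624, 146], [675, 109]] top left [119. 143.]
```

View pics/c6.png

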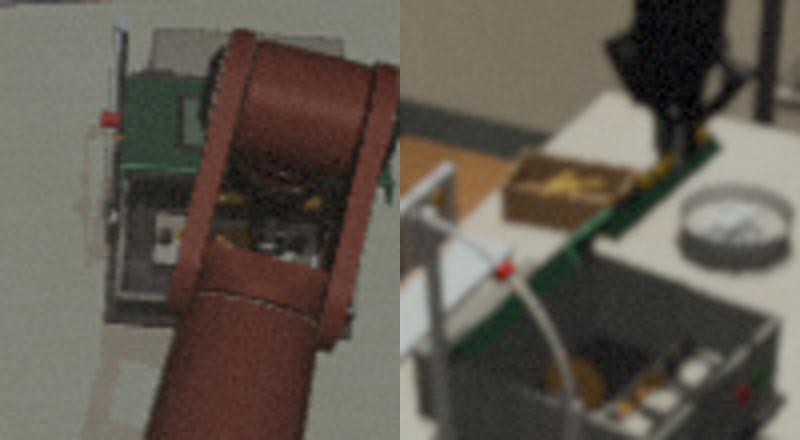

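The hood's top-left edge is at (120,168), which matches 0.88. The pointer at (118,137) is on the shut side of the pin, and the bar is still between the fingers at about (680,150). All three agree on 0.85–0.89, so I'm handing in.

Run:
```python
from plant import manip
s=manip.state();print(s["time"],abs(s["joint_vel"]).max(),s["gripper_width"],s["contact_force"]);print(manip.job_done())
```

```text
8.525 0.0014987254000945166 0.10209726048669035 [-3.15700215 -1.90139141  6.19146317]
the job is handed in; nothing more can be done
None
```

The green hood is being held still just below its balance point, with the gripper still closed on the yellow bar. I handed the job in at 8.5 s.

- **Past balance:** I lifted it to about 1.16 rad. The arm position gave 1.17 and the side picture 1.13–1.16, and the brass pointer was clearly beyond the red pin.
- **Holding now:** I eased it back at about 0.3 rad/s. The arm position gives 0.89, the top picture 0.88, and the side picture a looser 0.83–0.88. The pointer is on the shut side of the pin, and the joints were still at hand-in.
- **Forces:** the highest reading when I checked was about 14 N, near 0.96 rad on the way up. It was about 7 N at the end.
- **One mismatch:** the gripper reads about 9 mm open on the 12 mm bar. The bar sits near the fingertips, about 11 mm below the grasp point, but it stayed held and followed the arc throughout.
- **Other things on the bench:** I did not go near them, but I did not compare their positions before and after.

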